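# Zero the coffee grinder, back off three clicks and cradle the dosing tube

## Robot

A 7-joint arm with a two-finger parallel gripper is mounted at the origin on the work surface. World frame = base frame: x ahead of the robot, y to its left, z up, the work surface at z = 0. Lengths are in mm, angles in rad, forces in N, time in s.
With the tool pointing down it reaches from about 425 to 925 mm from the base axis. Payload 6.8 kg.
Tool frame: the origin (TCP) lies at the very end of the fingers, on their centre line; the grasp point (between the pads) lies robot.pinch_z behind it (robot.pinch_z is the distance from the TCP to the grasp point, in mm); z points along the fingers, y is the line along which they close (so a half turn about z gives the same grasp; the last joint's range is limited). The gripper opens to 88 mm and grips with 3 to 60 N. Pads are 20 mm wide; open, the fingers measure 115 mm over their backs; the gripper's body (75 mm by 178 mm) begins 61 mm behind the grasp point.
Start: joints at [1.205, 0.477, 0.022, 1.555, -0.011, 1.109, -0.083], TCP at [172.102, -652.708, 222.664] pointing down, gripper open.
Joint ranges: [-2.96, 2.96], [-0.34, 2.1], [-1.41, 1.46], [0.24, 2.44], [-1.37, 4.51], [0.17, 1.92], [-2.96, 2.96]. Speed limits (rad/s): [2.39, 2.39, 3.14, 3.14, 3.14, 3.14, 3.14].

## Interface

Orientations are given as a unit quaternion [x, y, z, w].
In Python, from station import robot, capture gives the robot as it stands.
- The arm moves only by the tool step_arm, never from a script. Its argument "targets" is a list of rows, each a list of 7 numbers: the shift along the tool's x, y, z in mm, then the turn, a rotation vector about the tool's x, y, z in degrees, then the opening, from 0 (shut) to 1 (fully open). In form: [[tx, ty, tz, wx, wy, wz, claw], ...]. A call has 1 to 20 rows; each row shifts and turns the commanded pose from where the row before left it, along the tool's axes as they then stand; what a row does not reach is not made up. A row lasts 1/12 s, in which the tool goes at most 41.7 mm and 7.16 degrees, less where a joint would pass 70% of its speed; a pose out of reach is approached as far as the arm can. A call is refused whole if a number of a shift passes 41.7 or a number of a turn 7.16, either way. A call with a gripper value outside its range is refused whole. The fingers move at their own pace and stop on an object; "grip_force" is the grip in N (left out, the last holds). Time passes only in rows, so rows that do not move let the fingers close. It gives the time, the measured TCP pose, the force, the opening and the grip force at its end, in the units of the state.
- robot.state(): the state, without advancing time (a new reading comes with each control period).
- capture(name): name is "side" or "top" or "wrist"; returns a dict with "frame" (384x512x3 uint8, red, green, blue), "mtx" (3x3 intrinsics, pixels), "R" (3x3) and "t" (3): a world point X has camera coordinates R X + t; the wrist camera has in their place "T_tool_cam" (4x4, takes a point from camera to tool coordinates, whose origin is the TCP and whose axes are the flange's). Camera axes: x right, y down, z forward; pixel columns grow to the right and rows downward; lengths in mm; the calibration is good to about 2 mm. A picture is of the moment at which its call begins: read the wrist's pose just before it. There is no depth.
- robot.job_done(): hands the job in; it is judged then, once.
The state is a dict: "clock": time; "qpos": joint angles; "qd": joint speeds; "joint_torque": joint torques, N m; "tcp_pos": TCP position; "tcp_rot": TCP orientation; "wrist_force": force on the tool from outside, world axes, zero at the start; "moment": the same for the moment, N m; "opening": finger opening in mm; "finger_force": force on a finger pad.
Only numpy, scipy, OpenCV 4.12 (cv2) and the standard library are available. Lean on these libraries where they do the work, as an engineer would, in place of code of your own. Each camera call takes 0.05 s, during which the arm holds its last target. There are 200 camera calls.

## Task

Set the coffee grinder up for the next brew: push the fin of its adjustment ring clockwise (seen from above) until the burrs touch and it stops, then push it back three clicks and leave it there. Then lay the steel dosing tube in the wooden cradle, letting it settle into both forks before you let go, and leave everything else standing where it is.

Things in the scene. Friction and masses are not known exactly. Their poses are not given: they have to be found in the camera images.
- grinder: Low electric coffee grinder, fixed: black foot 150 x 110 mm, upright column 88 mm across, small chute and cup on its -x side. Origin on the shelf under the upright axis of column and ring. A fixed black flange, 148 mm across, top 178 mm above the shelf, carries nine raised steel ribs, one per click, 20 degrees (0.349 rad) apart.
- ring (a joint): Aluminium adjustment ring, 98 mm across, 180 to 210 mm above the shelf; a low hopper with black lid (84 mm across, top at 244 mm) turns with it. In rad: 0 = burrs touch (hard stop), growing counterclockwise seen from above, to 2.8. One click is 0.349, three are 1.047. Clicks are marked by the ribs, not felt: steady friction of 0.28 N m (3.5 N at the fin); it stays where it is left.
- rib0 (a point): Rib 0 on the grinder's flange, 63 mm from the axis, 182 mm above the shelf: the fin stands over it when the burrs touch. Ribs 1 to 8 follow counterclockwise seen from above. Just clockwise of rib 0 stands a steel stop block, 59 to 73 mm from the axis, its top 205 mm above the shelf.
- fin_top (a point): Middle of the top edge of the ring's fin, an upright radial aluminium plate 8 mm thick, 195 to 255 mm above the shelf, reaching from 44 to 102 mm from the ring's axis; this point lies 80 mm from the axis, 255 mm above the shelf. Seen from the axis it gives the fin's direction.
- tube: Closed steel dosing tube, 144 mm long, 0.1 to 0.2 kg, lying on the shelf on a flat of its caps. Origin at its middle, on its axis (20 mm above the shelf at the start); x along its length, both ends alike. Round middle 34 mm in diameter, 108 mm long, between two dark hexagonal end caps 18 mm long, 40 mm across flats (46 mm across corners).
- cradle: Fixed wooden cradle: base plate 110 x 74 x 12 mm with two upright 90-degree V forks. Origin on the shelf under its middle; groove along its x. Forks 12 mm thick, centred 36 mm either side of the middle (60 mm free between them), V bottom 36 mm above the shelf, arm tips 64 mm up and 57 mm apart. The tube's round middle rests in both Vs, its caps outside the forks.
- cradle_seat (a point): Where the tube's middle (its origin) is when laid centrally in the cradle: above the cradle's middle, 60 mm above the shelf.
- mug: Red enamel mug, 80 mm across, 85 mm tall, handle at its +y. Origin under its middle. Leave alone.
- dripper: White ceramic dripper on its matching base, one piece, 108 mm tall and across, with a side handle. Origin under its middle. Leave alone.
- jar: Clear glass sugar jar with steel lid, 86 mm across, 117 mm tall. Origin under its middle. Leave alone.
- spoon: Steel spoon, 160 mm long, lying on the shelf, along its x. Leave alone.
- dispenser: Spring-loaded push dispenser of stirrers, grey and black box 85 x 75 mm, 162 mm tall. Origin under its middle. Leave alone.
- syrup: Amber glass syrup bottle, 64 mm across, 210 mm tall. Origin under its middle. Leave alone.
- tin: Tin can, 80 mm across, 120 mm tall. Origin under its middle. Leave alone.
Mind the look-alikes: they are no part of the job. Several things have the shape of the tube; the one meant has the colours described above.

How it is judged (in metres and radians):
On the way, in this order (a step that is already met when the one before it is completed fails the run):
1. the ring is turned fully clockwise until the burrs touch (within 0.06 rad of the stop) (value of joint ring below 0.06 rad), for 0.1 s.
2. the ring is backed off three clicks (1.047 rad, give or take 0.15) and is still, the fin let go (value of joint ring between 0.897198 and 1.1972 rad and velocity of joint ring between -0.05 and 0.05 rad/s and contact force between ring and anything else below 0.2 N), for 0.2 s.
3. the tube rests in both forks of the cradle while still held by the fingers (horizontal distance between tube and cradle_seat below 0.016 m and y of tube in the frame of cradle between -0.005 and 0.005 m and z of tube in the frame of cradle between 0.055 and 0.064 m and angle between the x axis of tube and the x axis of cradle, either way round below 0.08 rad and linear speed of tube below 0.02 m/s and contact force between the fingers and tube above 0.5 N), for 0.2 s.
At the end, for the whole second after the job is handed in: Ring at three clicks from touching (1.047 rad, +-0.15). Tube at rest in both forks: middle within 16 mm of the seat point horizontally, 5 mm across the groove, axis 55 to 64 mm up and within 0.08 rad of the groove. All else within 30 mm of its start, upright (value of joint ring between 0.897198 and 1.1972 rad and horizontal distance between tube and cradle_seat below 0.016 m and y of tube in the frame of cradle between -0.005 and 0.005 m and z of tube in the frame of cradle between 0.055 and 0.064 m and angle between the x axis of tube and the x axis of cradle, either way round below 0.08 rad and linear speed of tube below 0.02 m/s and angular speed of tube below 0.3 rad/s).
It fails at once if mug, dripper, jar, spoon, dispenser, bottle or tin is moved by more than 30 mm (distance of any of mug, dripper, jar, spoon, dispenser, syrup, tin from where it was at the start of the episode above 0.03 m).
It fails at once if mug, dripper, jar, dispenser, bottle or tin is tipped by more than 0.35 rad (angle between any of mug, dripper, jar, dispenser, syrup, tin's own z axis and vertical above 0.35 rad).
It also fails if it takes over 72 s, if anything falls off the work surface, if the arm or the gripper's body presses on something with over 40 N, if the wrist force passes 120 N, or if a joint passes its speed limit or range.

## Working session

There is one attempt and no reset: what is moved stays moved. The work goes in short steps, Python scripts to look and compute and a tool call to move; the robot and the scene stay as the last step left them, time stands still between calls to the robot, and variables do not carry over. Pictures are saved under pics/ and viewed, at most 10 in all, crops included, and the job is handed in when it is done.

Besides the shell and the picture viewer there is one more tool, called after "Call:" as a command line: name --pt "numbers of a row" for each row, then --argument value for the rest. step_arm: Moves the arm, as the interface text tells. Its arguments: {"type":"object","properties":{"targets":{"type":"array"},"grip_force":{"type":"number"}},"required":["targets"]}

```bash
ls; mkdir -p pics
python3 - <<'E'
from station import robot, capture
import cv2,pickle
print(robot.state(), robot.pinch_z)
d={}
for n in("side","top","wrist"):
    c=capture(n); d[n]=c; cv2.imwrite(f"pics/{n}0.png",c["frame"][:,:,::-1])
    print(n,{k:v for k,v in c.items() if k!="frame"})
pickle.dump(d,open("c0.pkl","wb"))
import numpy as np
cv2.imwrite("pics/a.png",cv2.resize(d["top"]["frame"][:,:,::-1],(800,600),interpolation=cv2.INTER_CUBIC))
cv2.imwrite("pics/b.png",cv2.resize(d["side"]["frame"][:,:,::-1],(800,600),interpolation=cv2.INTER_CUBIC))
E
```

```text
pics
{'clock': 0.0, 'qpos': array([ 1.20489236,  0.47778216,  0.02235226,  1.55640914, -0.0114801 ,
        1.10929077, -0.08307826]), 'qd': array([ 0.00093455,  0.0003116 ,  0.00113514, -0.00125723, -0.00093593,
       -0.00074813,  0.00288435]), 'joint_torque': array([ 9.01005587e-04, -5.82847631e+01,  1.53460566e+00, -2.72603810e+01,
       -5.44550596e-02,  1.70342519e-02,  1.37384495e-04]), 'tcp_pos': array([ 171.92195723, -652.13834181,  221.71186303]), 'tcp_rot': array([ 9.91700583e-01,  1.28565854e-01, -1.88749468e-04, -8.60055267e-04]), 'wrist_force': array([-0.7878434 , -0.71425744,  0.50543114]), 'moment': array([-0.00019973,  0.04039225, -0.02541773]), 'finger_force': 0.0, 'opening': 87.7578247950796} 18.700000000000003
side {'mtx': array([[412.81903033,   0.        , 247.8826439 ],
       [  0.        , 412.81903033, 186.76025993],
       [  0.        ,   0.        ,   1.        ]]), 'R': array([[-0.74783754, -0.66371756, -0.01476517],
       [-0.49184317,  0.56884372, -0.65917154],
       [ 0.4459028 , -0.48569107, -0.75184764]]), 't': array([ 372.78473264,  364.8016143
[... 221 characters left out ...]
712, -0.00940808],
       [-0.99785403,  0.01229644, -0.06431278],
       [ 0.06442121,  0.00863446, -0.99788544]]), 't': array([ -32.81071889,  497.61886392, 1353.46268369])}
wrist {'mtx': array([[293.60197218,   0.        , 258.39751389],
       [  0.        , 293.60197218, 193.58219185],
       [  0.        ,   0.        ,   1.        ]]), 'T_tool_cam': array([[ 1.30106775e-05, -9.65444219e-01, -2.60609786e-01,
         6.94137024e+01],
       [ 9.99999999e-01,  1.86189869e-06,  4.30264661e-05,
         2.04636579e-02],
       [-4.10544239e-05, -2.60609787e-01,  9.65444218e-01,
        -1.62668929e+02],
       [ 0.00000000e+00,  0.00000000e+00,  0.00000000e+00,
         1.00000000e+00]])}
```

View pics/a.png

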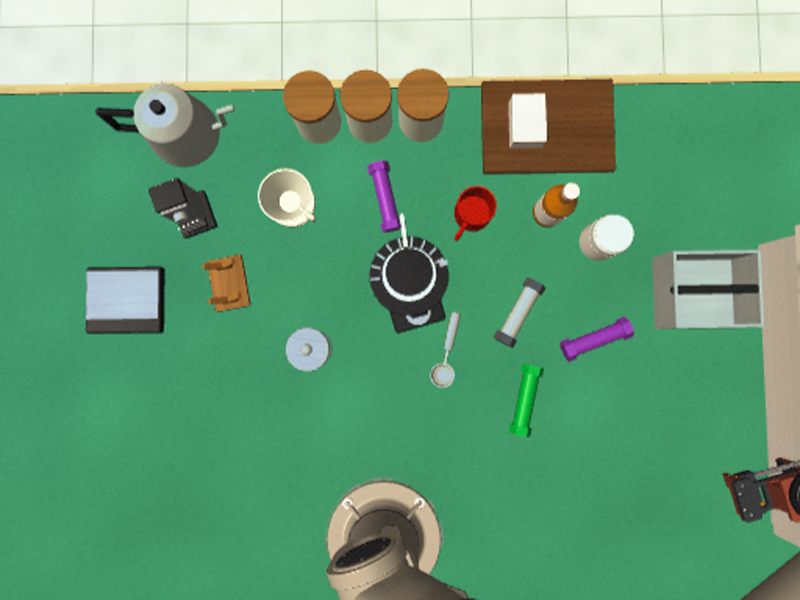

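View pics/b.png

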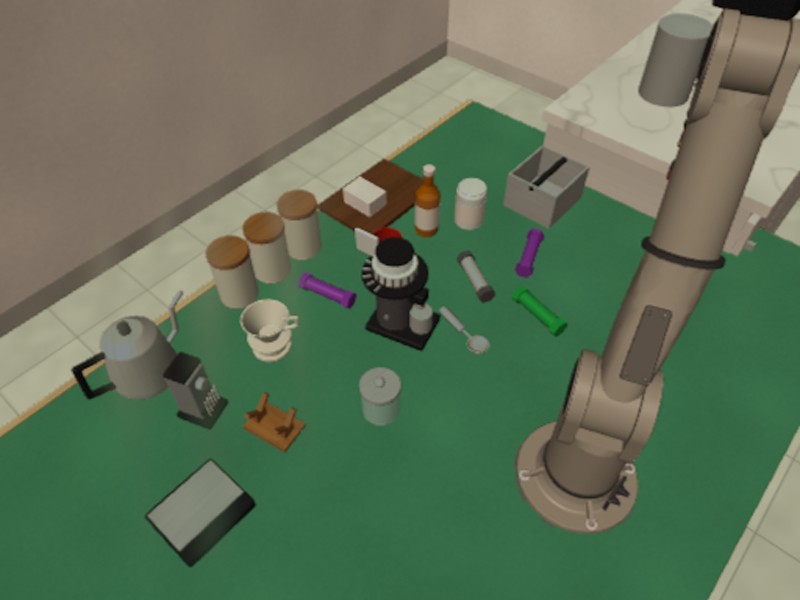

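The top view shows the grinder at about (408,275) with its fin pointing up to (403,215), and the stop block at about (443,262). The cradle is at (228,283).

Tube candidates are purple (383,195), purple (597,338), green (527,400), and grey steel with dark caps (520,312). Only the last one fits the description. I'll confirm it in an enlarged crop and measure.

```bash
cat > h.py <<'E'
import numpy as np,cv2,pickle
from scipy.spatial.transform import Rotation as Ro
def ray(c,u,z):
    """pixel(s) u -> world points on plane height z"""
    u=np.atleast_2d(u).astype(float); R=c["R"];t=c["t"]
    d=np.c_[u,np.ones(len(u))]@np.linalg.inv(c["mtx"]).T@R; o=-R.T@t
    return o+d*((z-o[2])/d[:,2])[:,None]
def proj(c,X):
    p=(np.atleast_2d(X)@c["R"].T+c["t"])@c["mtx"].T; return p[:,:2]/p[:,2:]
def wcam(c,s):
    Rt=Ro.from_quat(s["tcp_rot"]).as_matrix(); T=c["T_tool_cam"]
    Rw=Rt@T[:3,:3]; o=s["tcp_pos"]+Rt@T[:3,3]
    return dict(frame=c["frame"],mtx=c["mtx"],R=Rw.T,t=-Rw.T@o)
E
python3 - <<'E'
from h import *
d=pickle.load(open("c0.pkl","rb")); c=d["top"]; f=c["frame"]
hsv=cv2.cvtColor(f,cv2.COLOR_RGB2HSV)
notgreen=((hsv[...,1]<110)|(hsv[...,0]<50)|(hsv[...,0]>95)).astype(np.uint8)
# tube
m=np.zeros_like(notgreen); m[170:230,312:352]=notgreen[170:230,312:352]
n,l,st,ce=cv2.connectedComponentsWithStats(m); i=1+st[1:,4].argmax()
cn=cv2.findContours((l==i).astype(np.uint8),0,1)[0][0]
P=ray(c,cn[:,0,:],20)[:,:2].astype(np.float32); r=cv2.minAreaRect(P); print("tube",r,cv2.boxPoints(r))
# cradle: orange
m=((hsv[...,0]<25)&(hsv[...,1]>90)&(hsv[...,2]>60)).astype(np.uint8); k=np.zeros_like(m);k[155:205,125:165]=m[155:205,125:165]
cn=max(cv2.findContours(k,0,1)[0],key=cv2.contourArea)
for z in(12,):
    P=ray(c,cn[:,0,:],z)[:,:2].astype(np.float32); r=cv2.minAreaRect(P); print("cradle",z,r,cv2.boxPoints(r))
# ring bright / fin
br=((hsv[...,1]<40)&(hsv[...,2]>150)).astype(np.uint8); k=np.zeros_like(br);k[130:215,230:295]=br[130:215,230:295]
A=f[130:215,225:300]; A=cv2.resize(A,None,fx=6,fy=6,interpolation=cv2.INTER_CUBIC)
B=f[165:225,125:172]; C=f[170:230,310:352]
B=cv2.resize(B,(340,255*340//200),interpolation=cv2.INTER_CUBIC) if 0 else cv2.resize(B,None,fx=4.2,fy=4.2,interpolation=cv2.INTER_CUBIC)
C=cv2.resize(C,None,fx=4.2,fy=4.2,interpolation=cv2.INTER_CUBIC)
o=np.zeros((520,700,3),np.uint8); o[:510,:450]=A; o[:B.shape[0],460:460+B.shape[1]]=B; o[256:256+C.shape[0],460:460+C.shape[1]]=C
cv2.imwrite("pics/crop1.png",o[:,:,::-1])
E
```

```text
tube ((464.64996337890625, -288.2575378417969), (46.38749694824219, 147.15110778808594), 60.160858154296875) [[ 389.2882  -271.76767]
 [ 516.9309  -344.98514]
 [ 540.0117  -304.7474 ]
 [ 412.36902 -231.52994]]
cradle 12 ((532.2828979492188, 327.05230712890625), (109.40311431884766, 82.95854949951172), 10.634259223937988) [[470.8663  357.7246 ]
 [486.17538 276.19086]
 [593.69946 296.38   ]
 [578.3904  377.91376]]
```

View pics/crop1.png

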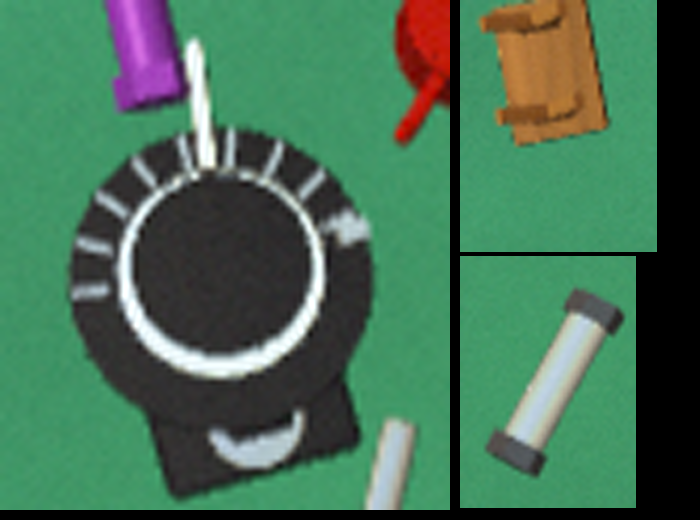

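The crop confirms the grey steel tube with dark hex caps. The fin runs from (208,165) to (195,45) in crop pixels, and the nine ribs run from about (90,292) counterclockwise end to the stop at (345,225). Next I'll fit the axis and angles.

Run:
```python
from h import *
from scipy.optimize import least_squares
d=pickle.load(open("c0.pkl","rb")); c=d["top"]; f=c["frame"]
cr=lambda p:np.array(p,float)/6-0.42+[225,130]
ribs=cr([(312,182),(275,155),(230,148),(187,150),(145,172),(112,205),(92,243),(90,292)])
W=ray(c,ribs,182)[:,:2]
fun=lambda p:(p[:2]+63*np.c_[np.cos(p[2]+np.arange(1,9)*.34907),np.sin(p[2]+np.arange(1,9)*.34907)]-W).ravel()
s=least_squares(fun,[*W.mean(0),-1.2]); a=s.x; print("axis",a,"rib0 deg",np.degrees(a[2]),np.abs(s.fun).max())
# flange outline check: crop circle centre approx
fl=ray(c,cr([(72,270),(373,262),(215,128)]),178); print("flange pts dist",np.hypot(*(fl[:,:2]-a[:2]).T))
lid=ray(c,cr([(222,182),(312,275),(130,270)]),244); print("lid",np.hypot(*(lid[:,:2]-a[:2]).T))
ft=ray(c,cr([(194,45)]),255)[0]; fb=ray(c,cr([(207,160)]),255)[0]
for p in(ft,fb):
    v=p[:2]-a[:2]; print("fin",p,np.hypot(*v),np.degrees(np.arctan2(v[1],v[0])), "ring",np.arctan2(v[1],v[0])-a[2])
# side view check of axis: lid dark blob
cs=d["side"]; print("side proj lid", proj(cs,[[*a[:2],244],[*a[:2],178]])*800/512)
print("fin top pred side",proj(cs,[ft])*800/512)
for nm,p in dict(tube=(464.6,-288.3,20),cr=(533,322.7,12)).items(): print(nm,proj(cs,[p])*800/512)
```

```text
axis [528.52407747 -57.95950944  -1.1280444 ] rib0 deg -64.63218333569768 1.086923402378602
flange pts dist [72.05031523 73.55412243 72.52300852]
lid [37.05962522 41.44585208 42.01659816]
fin [626.86116673 -46.49452112 255.        ] 99.00317712766753 6.650014909558702 ring 1.2441090574390483
fin [574.1817601  -51.75161415 255.        ] 46.077781486427114 7.742801313862318 ring 1.2631817782151764
side proj lid [[393.17414522 249.79346832]
 [393.41292824 271.09628123]]
fin top pred side [[355.46583787 228.00515598]]
tube [[473.61901532 275.5052029 ]]
cr [[273.1630476  424.09135071]]
```

Call:
step_arm --pt "29.2 -23.6 -3.8 0 0 0 0.34" --pt "29.2 -23.6 -3.8 0 0 0 0.34" --pt "29.2 -23.6 -3.8 0 0 0 0.34" --pt "29.2 -23.6 -3.8 0 0 0 0.34" --pt "29.2 -23.6 -3.8 0 0 0 0.34" --pt "29.2 -23.6 -3.8 0 0 0 0.34" --pt "29.2 -23.6 -3.8 0 0 0 0.34" --pt "29.2 -23.6 -3.8 0 0 0 0.34" --pt "29.2 -23.6 -3.8 0 0 0 0.34" --pt "29.2 -23.6 -3.8 0 0 0 0.34" --pt "29.2 -23.6 -3.8 0 0 0 0.34" --pt "29.2 -23.6 -3.8 0 0 0 0.34" --pt "29.2 -23.6 -3.8 0 0 0 0.34" --pt "29.2 -23.6 -3.8 0 0 0 0.34" --pt "29.2 -23.6 -3.8 0 0 0 0.34" --pt "29.2 -23.6 -3.8 0 0 0 0.34" --pt "29.2 -23.6 -3.8 0 0 0 0.34" --pt "29.2 -23.6 -3.8 0 0 0 0.34" --pt "29.2 -23.6 -3.8 0 0 0 0.34" --pt "29.2 -23.6 -3.8 0 0 0 0.34"

```text
clock: 1.82
tcp_pos: [617.1, -45.9, 298.6]
tcp_rot: [0.992, 0.128, -0.0, 0.0]
wrist_force: [1.0, -0.1, 0.7]
opening: 30.0
finger_force: 0.0
```

```bash
cat >> h.py <<'E'
def go(s,P,psi):
    """tool-frame shift (mm) and turn (rotvec, deg) to TCP P, tool down, tool x at psi deg"""
    Rt=Ro.from_quat(s["tcp_rot"]); a=np.radians(psi); ca,sa=np.cos(a),np.sin(a)
    G=Ro.from_matrix(np.array([[ca,sa,0],[sa,-ca,0],[0,0,-1]]))
    print("tcp",s["tcp_pos"].round(1),"psi",np.degrees(np.arctan2(*Rt.as_matrix()[1::-1,0])).round(2),"open",round(s["opening"],1),"F",s["wrist_force"].round(1),"t",round(s["clock"],2))
    print("shift",Rt.inv().apply(np.array(P)-s["tcp_pos"]).round(1),"turn",np.degrees((Rt.inv()*G).as_rotvec()).round(2))
A=np.array([528.5,-58.0])
def pol(r,deg,z): return [A[0]+r*np.cos(np.radians(deg)),A[1]+r*np.sin(np.radians(deg)),z]
E
python3 - <<'E'
from h import *
from station import robot,capture
s=robot.state(); go(s,pol(88,7.2,215),7.2)
c=wcam(capture("wrist"),s); cv2.imwrite("pics/w1.png",c["frame"][:,:,::-1])
print("pred fin outer/inner top",proj(c,[pol(102,7.2,255),pol(44,7.2,255)]),"ribs",proj(c,[pol(63,-64.6+20*i,182) for i in range(9)]).round())
E
```

```text
tcp [617.1 -45.9 298.6] psi 14.75 open 30.0 F [ 1.  -0.1  0.7] t 1.82
shift [-1.5  0.7 83.6] turn [0.   0.02 7.55]
pred fin outer/inner top [[261.79391772 195.36300444]
 [251.79643204 266.39583435]] ribs [[307. 259.]
 [300. 241.]
 [287. 226.]
 [268. 216.]
 [247. 213.]
 [225. 216.]
 [207. 227.]
 [195. 242.]
 [189. 260.]]
```

View pics/w1.png

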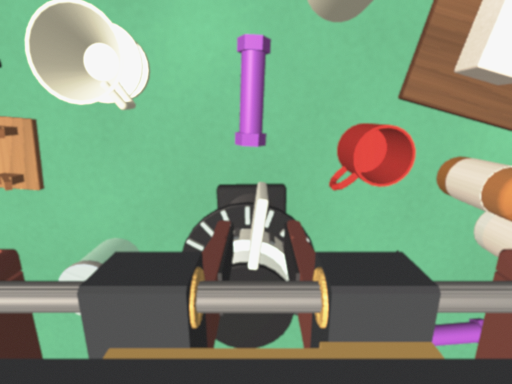

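The wrist view shows the fin between the fingers, from (262,185) to (254,268), matching the prediction. I'll go down around it and sweep clockwise.

Call:
step_arm --pt "-0.7 0.3 10 0 0 3.8 0.34" --pt "-0.8 0.4 10 0 0 3.8 0.34" --pt "0 0 20 0 0 0 0.34" --pt "0 0 22 0 0 0 0.34" --pt "0 0 21 0 0 0 0.34" --pt "0 0 0 0 0 0 0.34"

```text
clock: 2.37
tcp_pos: [612.1, -48.8, 211.1]
tcp_rot: [0.998, 0.063, -0.004, -0.0]
wrist_force: [-0.7, -0.4, 0.6]
opening: 30.0
finger_force: 0.0
```

Run:
```python
from h import *
from station import robot
s=robot.state(); go(s,pol(88,7.2,215),7.2)
a=np.radians(6);print(88*np.sin(a),88*(np.cos(a)-1))
```

```text
tcp [612.1 -48.8 211.1] psi 7.18 open 30.0 F [-0.7 -0.4  0.6] t 2.37
shift [ 3.9 -1.4 -4. ] turn [-0.06  0.45 -0.02]
9.198504767553505 -0.4820732075919505
```

Call:
step_arm --pt "3 -1 -4 0 0 0 0.34" --pt "-0.5 9.2 0 0 0 6 0.34" --pt "-0.5 9.2 0 0 0 6 0.34" --pt "-0.5 9.2 0 0 0 6 0.34" --pt "-0.5 9.2 0 0 0 6 0.34" --pt "-0.5 9.2 0 0 0 6 0.34" --pt "-0.5 9.2 0 0 0 6 0.34" --pt "-0.5 9.2 0 0 0 6 0.34" --pt "-0.5 9.2 0 0 0 6 0.34" --pt "-0.5 9.2 0 0 0 6 0.34" --pt "-0.5 9.2 0 0 0 6 0.34" --pt "-0.1 4.6 0 0 0 3 0.34" --pt "-0.1 4.6 0 0 0 3 0.34"

```text
clock: 3.45
tcp_pos: [578.6, -133.5, 222.6]
tcp_rot: [0.87, -0.492, 0.003, -0.001]
wrist_force: [4.8, -1.1, -1.0]
opening: 29.7
finger_force: 1.7
```

Run:
```python
from h import *
from station import robot
s=robot.state(); go(s,pol(88,-65.,215),-65.); v=s["tcp_pos"][:2]-A; print(np.hypot(*v),np.degrees(np.arctan2(v[1],v[0])))
```

```text
tcp [ 578.6 -133.5  222.6] psi -58.98 open 29.7 F [ 4.8 -1.1 -1. ] t 3.45
shift [-3.  13.3  7.5] turn [-0.32 -0.19  6.02]
90.58519002588713 -56.425616762274345
```

Call:
step_arm --pt "-1 4.6 2 0 0 3 0.34" --pt "-1 4.6 2 0 0 3 0.34" --pt "-0.1 4.6 0 0 0 3 0.34" --pt "-0.1 3.5 0 0 0 2 0.34"

```text
clock: 3.78
tcp_pos: [562.3, -139.2, 218.7]
tcp_rot: [0.819, -0.573, 0.003, -0.002]
wrist_force: [4.4, 0.2, -0.6]
opening: 29.8
finger_force: 1.5
```

```bash
cat >> h.py <<'E'
def st(r,deg=None):
    s=r.state(); v=s["tcp_pos"][:2]-A; a=np.degrees(np.arctan2(v[1],v[0])); print("r",np.hypot(*v).round(1),"ang",a.round(2)); go(s,pol(88,deg,215),deg)
E
python3 -c "
from h import *;from station import robot;st(robot,-73)"
```

```text
r 88.0 ang -67.4
tcp [ 562.3 -139.2  218.7] psi -69.94 open 29.8 F [ 4.4  0.2 -0.6] t 3.78
shift [-0.   8.6  3.7] turn [-0.36 -0.14  3.06]
```

Call:
step_arm --pt "0 3 1 0 0 1.5 0.34" --pt "0 2.5 0 0 0 1.5 0.34" --pt "0 2 0 0 0 0 0.34" --pt "0 2 0 0 0 0 0.34"

```text
clock: 4.12
tcp_pos: [555.7, -141.2, 216.9]
tcp_rot: [0.805, -0.593, 0.005, -0.003]
wrist_force: [20.4, 2.4, -6.8]
opening: 29.9
finger_force: 9.3
```

```bash
python3 -c "
from h import *;from station import robot;st(robot,-73)"
```

```text
r 87.5 ang -71.89
tcp [ 555.7 -141.2  216.9] psi -72.73 open 29.9 F [20.4  2.4 -6.8] t 4.12
shift [0.5 1.7 1.9] turn [-0.63 -0.18  0.27]
```

The force has jumped to 20 N with the fin at −64.7°, so it is at the stop. I'll hold there, then push it back.

Call:
step_arm --pt "0 0 0 0 0 0 0.34" --pt "0 0 0 0 0 0 0.34" --pt "-0.5 -9.2 0 0 0 -6 0.34" --pt "-0.5 -9.2 0 0 0 -6 0.34" --pt "-0.5 -9.2 0 0 0 -6 0.34" --pt "-0.5 -9.2 0 0 0 -6 0.34" --pt "-0.5 -9.2 0 0 0 -6 0.34" --pt "-0.5 -9.2 0 0 0 -6 0.34" --pt "-0.5 -9.2 0 0 0 -6 0.34" --pt "-0.5 -9.2 0 0 0 -6 0.34" --pt "-0.5 -9.2 0 0 0 -6 0.34" --pt "-0.5 -9.2 0 0 0 -6 0.34" --pt "-0.2 -4.6 0 0 0 -3 0.34" --pt "0 0 0 0 0 0 0.34"

```text
clock: 5.28
tcp_pos: [611.1, -73.1, 214.9]
tcp_rot: [0.996, -0.084, -0.0, 0.0]
wrist_force: [-0.2, 0.1, -0.3]
opening: 30.0
finger_force: 0.0
```

```bash
python3 -c "
from h import *;from station import robot;st(robot,2.6)"
```

```text
r 84.0 ang -10.33
tcp [611.1 -73.1 214.9] psi -9.69 open 30.0 F [-0.2  0.1 -0.3] t 5.28
shift [  2.  -19.7  -0.1] turn [  0.03   0.03 -12.29]
```

Call:
step_arm --pt "1 -4.6 0 0 0 -3 0.34" --pt "1 -4.6 0 0 0 -3 0.34" --pt "0.5 -4.6 0 0 0 -3 0.34" --pt "0.5 -4.8 0 0 0 -3 0.34" --pt "0 0 0 0 0 0 0.34"

```text
clock: 5.7
tcp_pos: [614.6, -55.1, 214.3]
tcp_rot: [1.0, 0.019, -0.001, 0.0]
wrist_force: [-1.0, -1.0, -1.3]
opening: 29.8
finger_force: 0.2
```

Run:
```python
from h import *;from station import robot,capture
st(robot,2.6); s=robot.state(); c=wcam(capture("wrist"),s)
cv2.imwrite("pics/w2.png",cv2.resize(c["frame"][140:300,150:370,::-1],None,fx=3.6,fy=3.6,interpolation=cv2.INTER_CUBIC))
t=capture("top");cv2.imwrite("pics/t2.png",t["frame"][:,:,::-1]); pickle.dump((c,t),open("c2.pkl","wb"))
for a in(-10,-4.6,0): print(a,((proj(c,[pol(102,a,255),pol(44,a,255)])-[150,140])*3.6).round())
```

```text
r 86.1 ang 1.91
tcp [614.6 -55.1 214.3] psi 2.17 open 29.8 F [-1.  -1.  -1.3] t 5.7
shift [ 1.8 -1.  -0.7] turn [ 0.02  0.16 -0.43]
-10 [[556. 371.]
 [451. 745.]]
-4.6 [[481. 359.]
 [422. 741.]]
0 [[415. 355.]
 [397. 740.]]
```

View pics/w2.png

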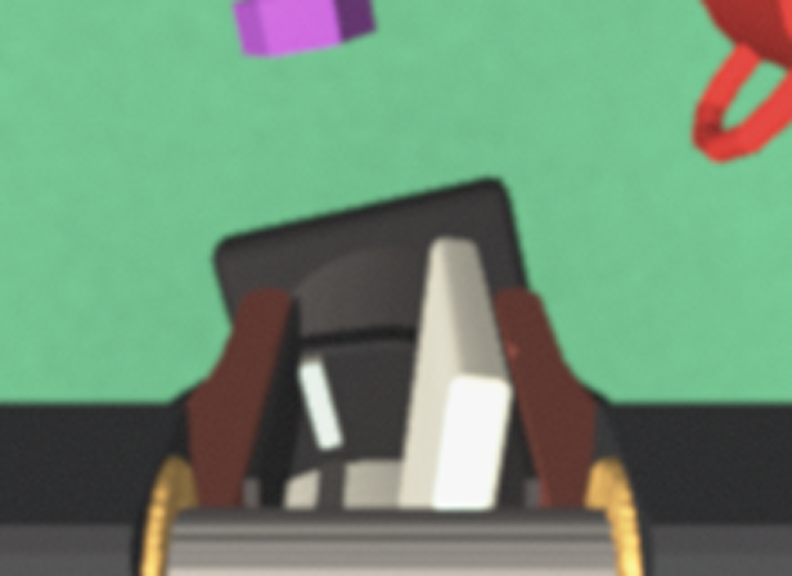

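The wrist crop shows the fin's top outer end at about (482,378), which matches −4.6°, or three clicks. The next rib is visible at (320,405). I'll let go and lift.

Call:
step_arm --pt "0 5 0 0 0 0 0.34" --pt "0 5.5 0 0 0 0 0.34" --pt "0 0 0 0 0 0 0.34" --pt "0 0 0 0 0 0 0.34" --pt "0 0 0 0 0 0 0.34" --pt "0 0 0 0 0 0 0.34" --pt "0 0 -20 0 0 0 0.34" --pt "0 0 -30 0 0 0 0.34" --pt "0 0 -30 0 0 0 0.34" --pt "0 0 0 0 0 0 0.5"

```text
clock: 6.63
tcp_pos: [619.3, -64.9, 301.2]
tcp_rot: [1.0, 0.019, 0.005, 0.0]
wrist_force: [0.7, 0.8, 0.6]
opening: 33.6
finger_force: 0.0
```

Run:
```python
from h import *;from station import robot,capture
s=robot.state(); go(s,(464.6,-288.3,150),-29.8)
c=wcam(capture("wrist"),s)
g=cv2.cvtColor(c["frame"],cv2.COLOR_RGB2GRAY)
# bright fin top blob
m=(g>200).astype(np.uint8)
n,l,stt,ce=cv2.connectedComponentsWithStats(m)
for i in range(1,n):
    if stt[i,4]>30: 
        p=ray(c,ce[i],255)[0]; v=p[:2]-A
        if np.hypot(*v)<130: print(stt[i],ce[i],p.round(1),np.hypot(*v).round(1),np.degrees(np.arctan2(v[1],v[0])).round(2))
```

```text
tcp [619.3 -64.9 301.2] psi 2.18 open 33.6 F [0.7 0.8 0.6] t 6.63
shift [-164.6  217.3  149.7] turn [-0.13 -0.57 31.98]
[ 229  194   63   87 1708] [258.09777518 246.32259953] [590.7 -66.1 255. ] 62.7 -7.46
[231 211   7  16  57] [234.35087719 218.54385965] [612.7 -47.4 255. ] 84.9 7.17
[272 216  10  16  59] [276.28813559 223.52542373] [609.9 -79.2 255. ] 84.1 -14.6
[193 235  12   9  42] [198.26190476 239.02380952] [595. -20. 255.] 76.6 29.73
[329 285   7  42 153] [332.39869281 306.85620915] [ 539.3 -129.   255. ] 71.8 -81.36
[182 293   4  32  61] [183.62295082 308.62295082] [533.   -7.2 255. ] 51.0 84.88
[285 315  16  21 168] [294.21428571 326.14880952] [519.7 -99.  255. ] 42.0 -102.17
```

Call:
step_arm --pt "-23.5 31 0 0 0 0 1" --pt "-23.5 31 0 0 0 0 1" --pt "-23.5 31 0 0 0 0 1" --pt "-23.5 31 0 0 0 0 1" --pt "-23.5 31 0 0 0 0 1" --pt "-23.5 31 0 0 0 0 1" --pt "-23.6 31.3 0 0 0 0 1" --pt "0 0 30 0 0 6.4 1" --pt "0 0 30 0 0 6.4 1" --pt "0 0 30 0 0 6.4 1" --pt "0 0 30 0 0 6.4 1" --pt "0 0 29 0 0 6.4 1" --pt "0 0 0 0 0 0 1" --pt "0 0 0 0 0 0 1"

```text
clock: 7.85
tcp_pos: [458.7, -287.8, 144.2]
tcp_rot: [0.967, -0.256, -0.002, -0.0]
wrist_force: [0.6, 0.2, 1.1]
opening: 87.9
finger_force: 0.0
```

Run:
```python
from h import *;from station import robot,capture
s=robot.state(); go(s,(464.6,-288.3,4),-29.8)
c=wcam(capture("wrist"),s); t=capture("top"); f=c["frame"].copy(); pickle.dump((c,t),open("c3.pkl","wb"))
d=np.array([np.cos(np.radians(-29.8)),np.sin(np.radians(-29.8)),0])
pp=np.array([464.6,-288.3,20])
for q in proj(c,[pp-72*d,pp,pp+72*d]): print(q.round(1)); cv2.circle(f,tuple(int(v) for v in q),3,(255,0,0),1)
o=np.zeros((384,800,3),np.uint8); o[:,:512]=f
o[:288,512:800]=cv2.resize(t["frame"][140:212,225:297],(288,288),interpolation=cv2.INTER_CUBIC)
cv2.imwrite("pics/w3.png",o[:,:,::-1])
```

```text
tcp [ 458.7 -287.8  144.2] psi -29.61 open 87.9 F [0.6 0.2 1.1] t 7.85
shift [  6.   -2.5 140.2] turn [0.02 0.25 0.19]
[254.7 246.6]
[254.7 180.6]
[254.7 105.5]
```

View pics/w3.png

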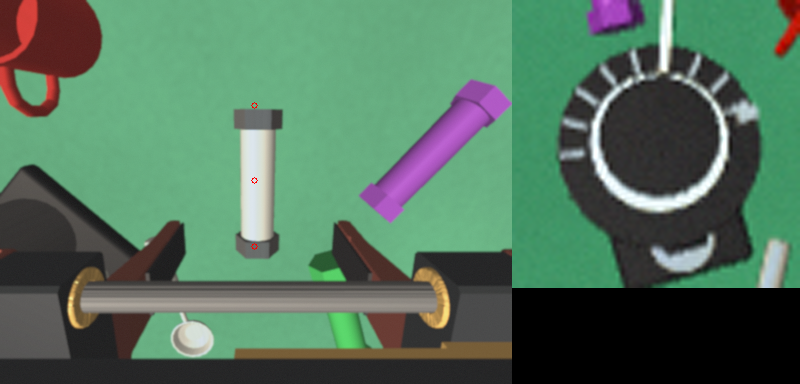

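The wrist view shows the tube's centre line at column 258, about 3 mm to tool +y of my estimate, with its far end at row 109. In the top view the fin covers rib 3, with ribs 4–8 to its left and 2, 1 and 0 to its right, so it is at three clicks. I'll go down to grasp.

Call:
step_arm --pt "4 1 35 0 0 0 1" --pt "0 0 35 0 0 0 1" --pt "0 0 35 0 0 0 1" --pt "0 0 20 0 0 0 1" --pt "0 0 10 0 0 0 1" --pt "0 0 0 0 0 0 1" --pt "0 0 0 0 0 0 1"

```text
clock: 8.53
tcp_pos: [464.3, -292.3, 12.1]
tcp_rot: [0.966, -0.257, 0.001, 0.0]
wrist_force: [0.5, -0.1, 0.8]
opening: 87.8
finger_force: 0.0
```

```bash
python3 -c "
from h import *;from station import robot;go(robot.state(),(464.6,-288.3,4),-29.8)"
```

```text
tcp [ 464.3 -292.3   12.1] psi -29.79 open 87.8 F [ 0.5 -0.1  0.8] t 8.53
shift [-1.7 -3.6  8.1] turn [-0.01 -0.13  0.01]
```

Call:
step_arm --pt "0 0 7 0 0 0 1" --pt "0 0 0 0 0 0 1" --pt "0 0 0 0 0 0 0.5" --pt "0 0 0 0 0 0 0.3" --pt "0 0 0 0 0 0 0.2" --pt "0 0 0 0 0 0 0.2" --pt "0 0 0 0 0 0 0.2" --pt "0 0 0 0 0 0 0.2" --grip_force 25

```text
clock: 9.2
tcp_pos: [463.0, -291.6, 3.7]
tcp_rot: [0.966, -0.257, 0.0, 0.0]
wrist_force: [0.8, -0.4, -0.1]
opening: 51.2
finger_force: 0.0
```

Call:
step_arm --pt "0 0 -10 0 0 0 0.2" --pt "0 0 -30 0 0 0 0.2" --pt "0 0 -35 0 0 0 0.2" --pt "0 0 -35 0 0 0 0.2" --pt "0 0 -35 0 0 0 0.2" --pt "0 0 -35 0 0 0 0.2" --pt "0 0 -30 0 0 0 0.2" --pt "0 0 0 0 0 0 0.2"

```text
clock: 9.87
tcp_pos: [466.2, -293.3, 221.0]
tcp_rot: [0.966, -0.258, 0.006, 0.001]
wrist_force: [0.5, -0.3, 0.3]
opening: 17.6
finger_force: 0.0
```

Run:
```python
from h import *;from station import robot,capture
s=robot.state(); go(s,(500,330,260),10.6); print(s["qpos"].round(2),s["finger_force"])
d=pickle.load(open("c0.pkl","rb")); c=wcam(capture("wrist"),s); cv2.imwrite("pics/w4.png",c["frame"][:,:,::-1])
# obstacles near the cradle: base points from side view pixels (800 scale)
for n,p in dict(disp=(200,425),drip=(270,352),jar=(381,420)).items(): print(n,ray(d["side"],np.array(p)*.64,0)[0].round())
```

```text
tcp [ 466.2 -293.3  221. ] psi -29.85 open 17.6 F [ 0.5 -0.3  0.3] t 9.87
shift [-280.4 -557.5  -41.9] turn [  0.2   -0.63 -40.45]
[ 0.52  0.27 -0.09  1.86  0.03  1.   -1.67] 0.0
disp [655. 423.   0.]
drip [687. 198.   0.]
jar [373. 161.   0.]
```

The fingers close slowly, and I lifted before they had gripped. I'll measure the tube again from here.

Run:
```python
from h import *;from station import robot,capture
t=capture("top"); f=t["frame"]; hsv=cv2.cvtColor(f,cv2.COLOR_RGB2HSV)
s=robot.state(); c=wcam(capture("wrist"),s)
o=np.zeros((384,800,3),np.uint8); o[:,:512]=c["frame"]; o[:288,512:]=cv2.resize(f[160:232,295:367],(288,288),interpolation=cv2.INTER_CUBIC)
pp=np.array([464.6,-288.3,20]);d=np.array([np.cos(np.radians(-29.8)),np.sin(np.radians(-29.8)),0])
print(proj(c,[pp-72*d,pp,pp+72*d]).round(1))
cv2.imwrite("pics/w5.png",o[:,:,::-1])
```

```text
[[254.7 228.3]
 [254.5 174. ]
 [254.2 113.9]]
```

View pics/w5.png

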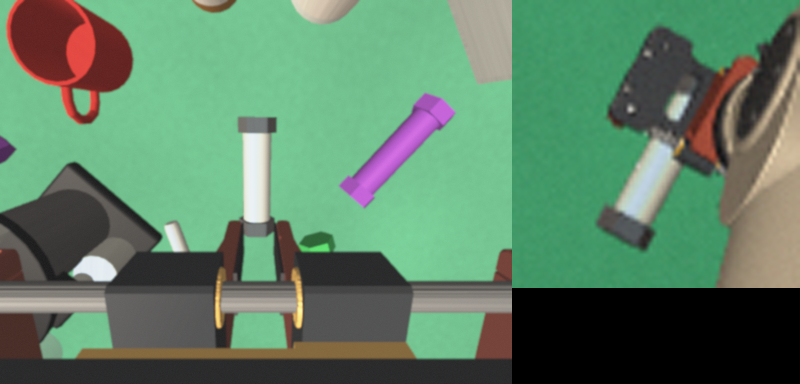

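The tube is undisturbed, with its centre line at column 257 and its far end at row 117. I'll open the gripper and go down again.

Call:
step_arm --pt "0 0 0 0 0 0 1" --pt "0 0 0 0 0 0 1" --pt "0 0 0 0 0 0 1" --pt "0 0 0 0 0 0 1" --pt "0 0 0 0 0 0 1" --pt "0 0 0 0 0 0 1" --pt "0 0 0 0 0 0 1" --pt "0 0 0 0 0 0 1" --pt "0 0 0 0 0 0 1" --pt "0 0 0 0 0 0 1" --pt "0 0 30 0 0 0 1" --pt "0 0 35 0 0 0 1" --pt "0 0 35 0 0 0 1" --pt "0 0 35 0 0 0 1" --pt "0 0 35 0 0 0 1" --pt "0 0 20 0 0 0 1" --pt "0 0 10 0 0 0 1" --pt "0 0 10 0 0 0 1" --pt "0 0 0 0 0 0 1" --pt "0 0 0 0 0 0 1"

```text
clock: 11.68
tcp_pos: [463.6, -292.0, 4.3]
tcp_rot: [0.966, -0.257, 0.001, 0.0]
wrist_force: [-0.2, -0.3, 0.5]
opening: 87.7
finger_force: 0.0
```

```bash
python3 -c "
from h import *;from station import robot;go(robot.state(),(463.1,-291,4),-29.8)"
```

```text
tcp [ 463.6 -292.     4.3] psi -29.83 open 87.7 F [-0.2 -0.3  0.5] t 11.68
shift [-0.9 -0.6  0.3] turn [-0.   -0.06 -0.03]
```

Call:
step_arm --pt "0 0 0 0 0 0 0.25" --pt "0 0 0 0 0 0 0.25" --pt "0 0 0 0 0 0 0.25" --pt "0 0 0 0 0 0 0.25" --pt "0 0 0 0 0 0 0.25" --pt "0 0 0 0 0 0 0.25" --pt "0 0 0 0 0 0 0.25" --pt "0 0 0 0 0 0 0.25" --pt "0 0 0 0 0 0 0.25" --pt "0 0 0 0 0 0 0.25" --pt "0 0 0 0 0 0 0.25" --pt "0 0 0 0 0 0 0.25" --pt "0 0 0 0 0 0 0.25" --pt "0 0 0 0 0 0 0.25" --grip_force 25

```text
clock: 12.85
tcp_pos: [463.1, -291.5, 3.7]
tcp_rot: [0.966, -0.257, 0.0, -0.0]
wrist_force: [0.8, 1.4, 0.9]
opening: 33.3
finger_force: 25.0
```

Call:
step_arm --pt "0 0 -10 0 0 0 0.25" --pt "0 0 -30 0 0 0 0.25" --pt "0 0 -37 0 0 0 0.25" --pt "0 0 -37 0 0 0 0.25" --pt "0 0 -37 0 0 0 0.25" --pt "0 0 -37 0 0 0 0.25" --pt "0 0 -37 0 0 0 0.25" --pt "0 0 -37 0 0 0 0.25" --pt "0 0 -35 0 0 0 0.25" --pt "0 0 0 0 0 0 0.25"

```text
clock: 13.68
tcp_pos: [465.5, -293.4, 308.8]
tcp_rot: [0.966, -0.258, 0.006, 0.001]
wrist_force: [1.3, -0.5, -0.9]
opening: 33.6
finger_force: 25.0
```

Call:
step_arm --pt "-17.1 -28.4 0 0 0 0 0.25" --pt "-17.1 -28.4 0 0 0 0 0.25" --pt "-17.1 -28.4 0 0 0 0 0.25" --pt "-17.1 -28.4 0 0 0 0 0.25" --pt "-17.1 -28.4 0 0 0 0 0.25" --pt "-17.1 -28.4 0 0 0 0 0.25" --pt "-17.1 -28.4 0 0 0 0 0.25" --pt "-17.1 -28.4 0 0 0 0 0.25" --pt "-17.1 -28.4 0 0 0 0 0.25" --pt "-17.1 -28.4 0 0 0 0 0.25" --pt "-17.1 -28.4 0 0 0 0 0.25" --pt "-17.1 -28.4 0 0 0 0 0.25" --pt "-17.1 -28.4 0 0 0 0 0.25" --pt "-17.1 -28.4 0 0 0 0 0.25" --pt "-17.1 -28.4 0 0 0 0 0.25" --pt "-17.1 -28.4 0 0 0 0 0.25" --pt "-17.1 -28.4 0 0 0 0 0.25" --pt "-17.1 -28.4 0 0 0 0 0.25" --pt "0 0 0 0 0 0 0.25"

```text
clock: 15.27
tcp_pos: [447.7, 311.5, 300.6]
tcp_rot: [0.967, -0.253, -0.001, -0.002]
wrist_force: [0.3, 1.2, -1.6]
opening: 33.7
finger_force: 25.0
```

Call:
step_arm --pt "0 0 15 0 0 -6.7 0.25" --pt "0 0 15 0 0 -6.7 0.25" --pt "0 0 15 0 0 -6.7 0.25" --pt "0 0 15 0 0 -6.7 0.25" --pt "0 0 0 0 0 -6.7 0.25" --pt "0 0 0 0 0 -6.7 0.25" --pt "0 0 0 0 0 0 0.25" --pt "0 0 0 0 0 0 0.25"

```text
clock: 15.93
tcp_pos: [450.2, 304.2, 240.5]
tcp_rot: [0.996, 0.088, -0.0, 0.0]
wrist_force: [-0.8, 0.3, -2.6]
opening: 33.7
finger_force: 25.0
```

Run:
```python
from h import *;from station import robot,capture
s=robot.state(); go(s,(533,322.7,120),10.6); print(s["qpos"].round(2))
c=wcam(capture("wrist"),s); pickle.dump(c,open("c6.pkl","wb")); f=c["frame"].copy()
C=np.array([533,322.7]); a=np.radians(10.6); ux=np.array([np.cos(a),np.sin(a)]); uy=np.array([-ux[1],ux[0]])
pts=[[*(C+i*ux+j*uy),z] for i,j,z in[(-55,-37,12),(-55,37,12),(55,-37,12),(55,37,12),(36,-28.5,64),(36,28.5,64),(-36,-28.5,64),(-36,28.5,64)]]
for q in proj(c,pts): cv2.circle(f,tuple(int(round(v)) for v in q),2,(0,0,255),-1)
print(proj(c,pts).round())
cv2.imwrite("pics/w6.png",cv2.resize(f,(800,600),interpolation=cv2.INTER_CUBIC)[:,:,::-1])
```

```text
tcp [450.2 304.2 240.5] psi 10.14 open 33.7 F [-0.8  0.3 -2.6] t 15.93
shift [ 84.8  -3.7 120.4] turn [ 0.03  0.03 -0.46]
[-0.16  0.31 -0.67  1.82  0.22  1.09 -2.3 ]
[[284. 145.]
 [228. 146.]
 [285.  54.]
 [225.  55.]
 [281.  64.]
 [228.  65.]
 [280. 133.]
 [230. 133.]]
```

View pics/w6.png

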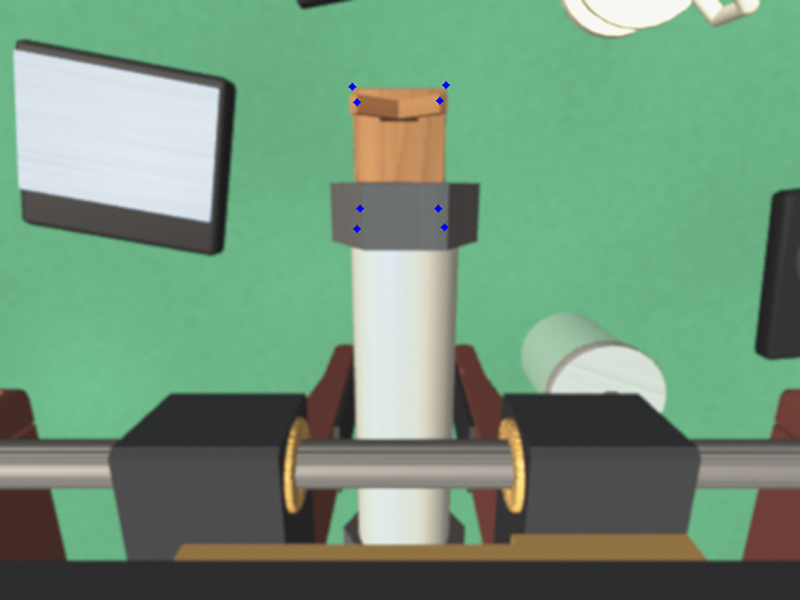

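The wrist view shows the cradle base corners at (351,88) and (446,88), within about 2 px of prediction, and the tube held straight with its far cap edge at row 183. I'll work out where the tube sits along the grip.

Run:
```python
from h import *
c=pickle.load(open("c6.pkl","rb"));P0=np.array([450.2,304.2,240.5]);a=np.radians(10.14);ux=np.array([np.cos(a),np.sin(a)])
uy=np.array([ux[1],-ux[0]])
for px,z,n in[((404/1.5625,183/1.5625),36.3,"far cap outer (72)"),((404/1.5625,249/1.5625),36.3,"far cap inner top(54)"),((354/1.5625,300/1.5625),16.3,"L"),((456/1.5625,300/1.5625),16.3,"R")]:
    v=ray(c,[px],P0[2]+z)[0]-P0; print(n,(v[:2]@ux).round(1),(v[:2]@uy).round(1))
p=ray(c,[(398.5/1.5625,88/1.5625)],12)[0][:2]; print("far base mid",p,"centre",p-55*np.array([np.cos(.185),np.sin(.185)]))
```

```text
far cap outer (72) 68.3 0.2
far cap inner top(54) 50.7 0.2
L 30.8 -16.3
R 30.8 17.4
far base mid [585.30503297 332.2453798 ] centre [531.24353919 322.12832046]
```

Call:
step_arm --pt "29 -1.2 0 0 0 -0.5 0.25" --pt "29 -1.2 10 0 0 0 0.25" --pt "29 -1.2 30 0 0 0 0.25" --pt "0 0 30 0 0 0 0.25" --pt "0 0 30 0 0 0 0.25" --pt "0 0 15 0 0 0 0.25" --pt "0 0 0 0 0 0 0.25" --pt "0 0 0 0 0 0 0.25"

```text
clock: 16.65
tcp_pos: [534.8, 324.4, 125.4]
tcp_rot: [0.996, 0.094, -0.001, 0.0]
wrist_force: [0.1, 1.3, -1.2]
opening: 33.4
finger_force: 25.0
```

Run:
```python
from h import *;from station import robot
go(robot.state(),(535.5,323,44),10.6)
```

```text
tcp [534.8 324.4 125.4] psi 10.77 open 33.4 F [ 0.1  1.3 -1.2] t 16.65
shift [ 0.6  1.4 81.4] turn [0.04 0.07 0.17]
```

Call:
step_arm --pt "0.6 1.4 25 0 0 0 0.25" --pt "0 0 25 0 0 0 0.25" --pt "0 0 15 0 0 0 0.25" --pt "0 0 6 0 0 0 0.25" --pt "0 0 0 0 0 0 0.25" --pt "0 0 0 0 0 0 0.25" --pt "0 0 0 0 0 0 0.25"

```text
clock: 17.23
tcp_pos: [536.8, 324.3, 56.4]
tcp_rot: [0.996, 0.095, 0.001, -0.001]
wrist_force: [0.4, -0.6, -1.6]
opening: 33.6
finger_force: 25.0
```

Run:
```python
from h import *;from station import robot
go(robot.state(),(535.5,323,44),10.6)
```

```text
tcp [536.8 324.3  56.4] psi 10.86 open 33.6 F [ 0.4 -0.6 -1.6] t 17.23
shift [-1.6  1.  12.4] turn [-0.06 -0.14  0.26]
```

Call:
step_arm --pt "-1 1 4 0 0 0 0.25" --pt "0 0 4 0 0 0 0.25" --pt "0 0 2 0 0 0 0.25" --pt "0 0 0 0 0 0 0.25" --pt "0 0 0 0 0 0 0.25"

```text
clock: 17.65
tcp_pos: [535.1, 322.7, 44.8]
tcp_rot: [0.995, 0.095, 0.0, -0.0]
wrist_force: [-0.1, 1.1, -0.9]
opening: 33.5
finger_force: 25.0
```

Call:
step_arm --pt "0 0 1 0 0 0 0.25" --pt "0 0 1 0 0 0 0.25" --pt "0 0 0 0 0 0 0.25" --pt "0 0 0 0 0 0 0.25"

```text
clock: 17.98
tcp_pos: [535.3, 323.4, 43.8]
tcp_rot: [0.995, 0.095, 0.001, -0.001]
wrist_force: [-2.2, 1.0, 6.7]
opening: 33.4
finger_force: 25.0
```

Run:
```python
from h import *;from station import robot
go(robot.state(),(535.5,323,44),10.6)
```

```text
tcp [535.3 323.4  43.8] psi 10.88 open 33.4 F [-2.2  1.   6.7] t 17.98
shift [ 0.1  0.4 -0.2] turn [-0.08 -0.07  0.28]
```

There is upward contact at the expected seat height. I'll press slightly, ease the grip so the tube settles, and hold.

Call:
step_arm --pt "0 0 1 0 0 0 0.25" --pt "0 0 0 0 0 0 0.25" --pt "0 0 0 0 0 0 0.25" --pt "0 0 0 0 0 0 0.25" --pt "0 0 0 0 0 0 0.25" --pt "0 0 0 0 0 0 0.25" --grip_force 5

```text
clock: 18.48
tcp_pos: [535.5, 323.6, 42.8]
tcp_rot: [0.995, 0.095, 0.001, -0.001]
wrist_force: [-2.0, 1.9, 5.0]
opening: 33.7
finger_force: 5.0
```

Run:
```python
from h import *;from station import robot,capture
s=robot.state();go(s,(535.5,323,44),10.6); print(s["finger_force"])
d=capture("side"); w=capture("wrist"); o=np.zeros((384,800,3),np.uint8); o[:,:512]=w["frame"]
o[:288,512:]=cv2.resize(d["frame"][225:315,130:220],(288,288),interpolation=cv2.INTER_CUBIC)
cv2.imwrite("pics/w7.png",o[:,:,::-1])
```

```text
tcp [535.5 323.6  42.8] psi 10.9 open 33.7 F [-2.   1.9  5. ] t 18.48
shift [-0.1  0.6 -1.2] turn [-0.1 -0.1  0.3]
4.999321326613426
```

View pics/w7.png

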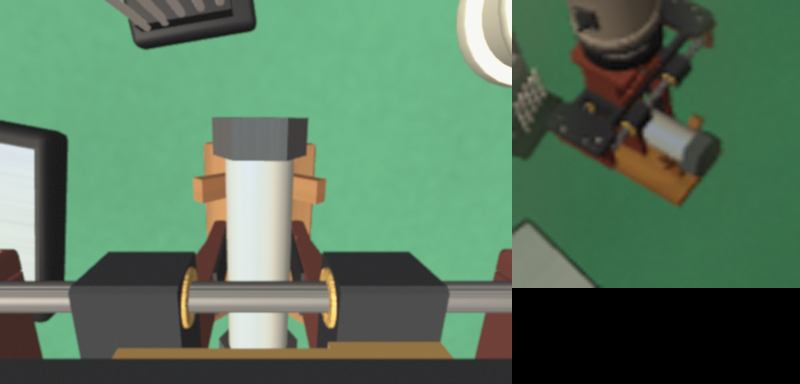

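The tube lies centred between the fork arms (fork at 194–325, tube at 226–293), with its caps outside the forks. I'll hold a moment, open and lift.

Call:
step_arm --pt "0 0 0 0 0 0 0.25" --pt "0 0 0 0 0 0 0.25" --pt "0 0 0 0 0 0 0.25" --pt "0 0 0 0 0 0 0.5" --pt "0 0 0 0 0 0 0.8" --pt "0 0 0 0 0 0 0.8" --pt "0 0 0 0 0 0 0.8" --pt "0 0 0 0 0 0 0.8" --pt "0 0 0 0 0 0 0.8" --pt "0 0 0 0 0 0 0.8" --pt "0 0 0 0 0 0 0.8" --pt "0 0 0 0 0 0 0.8"

```text
clock: 19.58
tcp_pos: [535.1, 322.2, 41.7]
tcp_rot: [0.996, 0.095, -0.0, 0.0]
wrist_force: [-0.4, 0.4, -0.3]
opening: 69.9
finger_force: 0.0
```

Call:
step_arm --pt "0 0 -10 0 0 0 0.8" --pt "0 0 -20 0 0 0 0.8" --pt "0 0 -30 0 0 0 0.8" --pt "0 0 -35 0 0 0 0.8" --pt "0 0 -35 0 0 0 0.8" --pt "0 0 -35 0 0 0 0.8" --pt "0 0 -35 0 0 0 0.8" --pt "-30 0 0 0 0 0 0.8" --pt "-30 0 0 0 0 0 0.8" --pt "0 0 0 0 0 0 0.8"

```text
clock: 20.42
tcp_pos: [471.1, 311.1, 243.1]
tcp_rot: [0.995, 0.097, -0.0, 0.001]
wrist_force: [-0.6, -0.0, -0.4]
opening: 70.1
finger_force: 0.0
```

Run:
```python
from h import *;from station import robot,capture
s=robot.state();go(s,(535.5,323,44),10.6)
w=wcam(capture("wrist"),s); t=capture("top"); f=w["frame"].copy()
o=np.zeros((384,800,3),np.uint8); o[:,:512]=f
o[:288,512:]=cv2.resize(t["frame"][140:212,225:297],(288,288),interpolation=cv2.INTER_CUBIC)
cv2.imwrite("pics/w8.png",o[:,:,::-1])
C=np.array([532,322.3]);a=np.radians(10.7);ux=np.array([np.cos(a),np.sin(a)])
print(proj(w,[[*(C+i*ux),60] for i in(-72,0,72)]).round())
```

```text
tcp [471.1 311.1 243.1] psi 11.12 open 70.1 F [-0.6 -0.  -0.4] t 20.42
shift [ 65.7   0.6 199. ] turn [0.06 0.04 0.52]
[[258. 182.]
 [259. 121.]
 [259.  52.]]
```

View pics/w8.png

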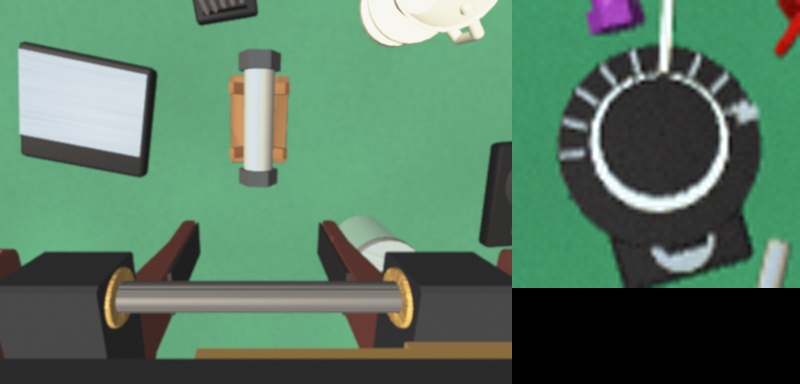

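The tube lies in both forks, centred at column 259, with its caps outside them. The fin still stands over rib 3.

```bash
python3 -c "
from station import robot;print(robot.job_done())"
```

```text
the job is handed in; nothing more can be done
None
```

I pushed the ring to the burr stop and backed it off three clicks, then laid the tube settled in both cradle forks; I met no other objects on the way and handed the job in at about 20 s, though it returned no verdict.

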